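# Park the rolling pin against its stop and chock it

### The arm

A 6-joint arm with a two-finger parallel gripper is mounted at the origin on the work surface. World frame = base frame: x ahead of the robot, y to its left, z up, the work surface at z = 0. Lengths are in m, angles in rad, forces in N, time in s.
With the tool pointing down it reaches from about 0.375 to 0.75 m from the base axis. Payload 9 kg.
Tool frame: the origin (TCP) lies midway between the tips of the shut fingers; the grasp point (between the pads) lies 19 mm behind it; z points along the fingers, y is the line along which they close (so a half turn about z gives the same grasp; the last joint's range is limited). The gripper opens to 85 mm and grips with 20 to 120 N. Pads are 22 mm wide; open, the fingers measure 114 mm over their backs; the gripper's body (76 mm by 85 mm) begins 54 mm behind the grasp point. The pads swing forward as they close: fully open they stand 13 mm farther back than shut.
Start: joints at [0.996, 0.104, 0.097, 1.564, 0, 1.353], TCP at [0.21, 0.562, 0.231] pointing down, gripper open.
Joint ranges: [-2.99, 2.99], [-0.84, 1.86], [-1.1, 1.16], [-1.84, 2.11], [-1.51, 1.56], [-3.14, 3.14]. Speed limits (rad/s): [2.22, 2.22, 2.57, 3.14, 3.14, 3.14].

### API

Orientations are given as a rotation vector (axis times angle).
In Python, from rig import arm, capture, calibration gives the robot as it stands. The module is installed in compiled form; this text tells all that it offers.
- The arm moves only by the tool drive_tool, never from a script. Its arguments are lists of equal length, an entry for each row: "delta_pos": the shift along the tool's x, y, z in m, a list of three; "twist": the turn, a rotation vector about the tool's x, y, z in rad, a list of three; "claw": the finger opening in m, from 0 to 0.0854. A call has 1 to 20 rows; each row is the pose to reach, as a shift and turn from the pose commanded when the call began, along the tool's axes at that moment; what a row does not reach only later rows make up. A row lasts 1/12 s, in which the tool goes at most 41.7 mm and 7.16 degrees, less where a joint would pass 70% of its speed; a pose out of reach is approached as far as the arm can. A call with a gripper value outside its range is refused whole. The fingers move at their own pace and stop on an object; "grip_force" is the grip in N (left out, the last holds). Time passes only in rows, so rows that repeat a pose let the fingers close. It gives the time, the measured TCP pose, the force, the opening and the grip force at its end, in the units of the state.
- arm.get_state(): the state, without advancing time (a new reading comes with each control period).
- capture(name): name is "side" or "top" or "wrist"; returns (picture, depth): 420x560x3 uint8, blue, green, red; 420x560 float32, m along the optical axis (not along the pixel's ray), 0 where there is no reading.
- calibration(name): a dict with "intrinsics" (3x3 intrinsics, pixels), "rvec" (rotation vector, rad) and "tvec" (3), from world to camera coordinates, as OpenCV has them. Camera axes: x right, y down, z forward; pixel columns grow to the right and rows downward; lengths in m; the calibration is good to about 2 mm. A picture is of the moment at which its call begins: read the wrist's pose just before it. calibration takes no time and is no camera call; for the wrist camera it gives the pose at the moment of the call.
- arm.close_job(): hands the job in; it is judged then, once.
The state is a dict: "time_s": time; "qpos": joint angles; "qd": joint speeds; "joint_efforts": joint torques, N m; "ee_pos": TCP position; "tcp_rot": TCP orientation; "ft_force": force on the tool from outside, world axes, zero at the start; "moment": the same for the moment, N m; "gripper_width": finger opening in m; "grasp_force": force on a finger pad.
Only numpy, scipy, OpenCV 4.12 (cv2) and the standard library are available. Lean on these libraries where they do the work, as an engineer would, in place of code of your own. Each camera call takes 0.05 s, during which the arm holds its last target. There are 200 camera calls.

### The job

Clear up the slab board: with a flat hand laid on top of the heavy rolling pin, roll it gently along the two guide strips until it lies square against the stop at the end of the board; do not bear down on it, bang it into the stop, grip it, lift it or shove it from the side. Then take the loose wooden wedge from the table, set it on the board behind the pin with its thin edge pointing at the pin, and push it under the pin until it bites, firmly but without ramming it, so that the pin cannot roll back. Leave the pin against the stop, let go of the wedge and leave everything else on the table where it is.

Things in the scene. Friction and masses are not known exactly. Their poses are not given: they have to be found in the camera images.
- board: Fixed plywood slab board, 360 (x) by 340 (y) by 18 mm. It stands level on rubber feet, 2 to 12 mm off the table. Origin: centre of its underside; +x is the rolling direction, to the stop. Two guide strips 8 mm thick, 25 mm wide run along x at y = +115 and -115 mm, x = -180 to 150 mm, tops at z = 26 mm. A rib and a loop tool (6, 11 mm high) lie near its -x end at y about +75, -85 mm: leave them.
- stop: The stop: a hardwood batten fixed across the board's +x end, 30 mm thick (board x = 150 to 180 mm), 340 mm wide, its top at board z = 78 mm. Origin: centre of its underside, at board z = 18 mm; axes as the board's. When the pin touches it, the pin's axis is at board x = 114 mm.
- pin: Beech rolling pin, a plain solid cylinder 72 mm thick, 280 mm long, about 0.75 kg, lying across the two strips. Origin: its centre, on the axis, at board z = 62 mm (its top at 98). Its y is the cylinder's axis; x, z turn as it rolls. It rolls with slight resistance. A palm on top travels twice as far as the pin, so set a short one back. Contact is hard: come down on it at 5 mm/s; 2 to 10 N is plenty, 25 too much.
- wedge: Loose pale-wood wedge lying on its flat base on the table, 110 long (x) by 45 wide (y), 40 mm high at the thick end, evenly sloping to a blunt 4 mm thin edge. Origin: centre of its base; +x points to the thin edge, 55 mm from the origin. A plain rectangular offcut of like wood lies nearer the robot: leave it.
- wedge_grip (a point): Point to grip the wedge across its width: on its mid-plane, 18 mm above the base, 23 mm in from the thick end and 87 mm behind the thin edge (there the wedge is 32 mm high); axes as the wedge's. When the pin is against the stop and the wedge has bitten squarely, this point is at board x = 33.5 mm, 80.5 mm behind the pin's axis, at board z = 36 mm.
Mind the look-alikes: they are no part of the job. Leave any purple look-alike of the wedge alone.

How it is judged:
On the way, in this order (a step that is already met when the one before it is completed fails the run):
1. the pin rolls towards the stop under a hand that presses on its top (contact force between the fingers and pin above 1.5 N and z of the grasp point in the frame of board above 0.102 m and linear speed of pin above 0.008 m/s), for 0.1 s.
2. the pin has been rolled up against the stop and lies still there, the wedge not yet touching it (x of pin in the frame of board above 0.109 m and angle between the y axis of pin and the y axis of board, either way round below 0.04 rad and linear speed of pin below 0.01 m/s and contact force between wedge and pin below 0.1 N), for 0.3 s.
3. the wedge, thin edge forward, is pressed in under the pin until it bites (x of pin in the frame of board above 0.111 m and angle between the y axis of pin and the y axis of board, either way round below 0.03 rad and x of wedge in the frame of board above 0.0605 m and angle between the x axis of wedge_grip and the x axis of board, either way round below 0.12 rad and angle between wedge_grip's own z axis and vertical below 0.06 rad and y of wedge_grip in the frame of board between -0.08 and 0.08 m and contact force between wedge and pin above 3 N), for 0.1 s.
At the end, for the whole second after the job is handed in: The pin lies against the stop (axis at least 111 mm along the board, within 0.03 rad of square); the wedge lies flat on the board between the strips, thin edge under the pin (within 5 mm of where it bites, 0.12 rad of square); both at rest and let go (x of pin in the frame of board above 0.111 m and angle between the y axis of pin and the y axis of board, either way round below 0.03 rad and x of wedge in the frame of board above 0.0605 m and angle between the x axis of wedge_grip and the x axis of board, either way round below 0.12 rad and angle between wedge_grip's own z axis and vertical below 0.06 rad and y of wedge_grip in the frame of board between -0.08 and 0.08 m and z of pin in the frame of board below 0.065 m and linear speed of each of pin, wedge below 0.01 m/s); the robot touches nothing.
It fails at once if the hand bears down on the pin, or the wedge is driven against it, with more than 25 N (contact force between any of the fingers, wedge and pin above 25 N).
It fails at once if the pin is banged or forced into the stop with more than 25 N (contact force between pin and stop above 25 N).
It fails at once if the fingers shove the pin from the side or grip it instead of lying on top (contact force between the fingers and pin above 1.5 N and z of the grasp point in the frame of board below 0.098 m).
It fails at once if the pin is lifted off its guide strips (z of pin in the frame of board above 0.07 m).
It fails at once if another thing on the table or the board is pushed more than 30 mm (distance of any of rib, loop_tool, offcut, tub_a, tub_b, mug, beaker, bowl from where it was at the start of the episode above 0.03 m).
It also fails if it takes over 72 s, if anything falls off the work surface, if the arm or the gripper's body presses on something with over 40 N, if the wrist force passes 120 N, or if a joint passes its speed limit or range.

## Working session

There is one attempt and no reset: what is moved stays moved. The work goes in short steps, Python scripts to look and compute and a tool call to move; the robot and the scene stay as the last step left them, time stands still between calls to the robot, and variables do not carry over. Pictures are saved under pics/ and viewed, at most 10 in all, crops included, and the job is handed in when it is done.

Besides the shell and the picture viewer there is one more tool, called after "Emit:" in YAML: its name, and indented under it one key for each argument. drive_tool: Moves the arm, as the interface text tells. Its arguments: {"type":"object","properties":{"delta_pos":{"type":"array","items":{"type":"array","items":{"type":"number"}}},"twist":{"type":"array","items":{"type":"array","items":{"type":"number"}}},"claw":{"type":"array","items":{"type":"number"}},"grip_force":{"type":"number"}},"required":["delta_pos","twist","claw"]}

```bash
mkdir -p pics
cat > h.py <<'E'
import numpy as np, cv2
from rig import arm, capture, calibration
def cal(n):
    c=calibration(n); R=cv2.Rodrigues(np.array(c["rvec"],float))[0]
    return np.array(c["intrinsics"]),R,np.array(c["tvec"],float).ravel()
def cloud(c,d):
    K,R,t=c; v,u=np.indices(d.shape)
    P=np.stack([(u-K[0,2])/K[0,0]*d,(v-K[1,2])/K[1,1]*d,d],-1)
    return (P-t)@R
def ray(c,u,v,z):
    K,R,t=c; D=R.T@np.linalg.inv(K)@[u,v,1]; C=-R.T@t
    return C+D*(z-C[2])/D[2]
E
python3 - <<'E'
from h import *
print(arm.get_state())
ims=[]
for n in ("top","side"):
    c=cal(n); p,d=capture(n); np.savez("%s0.npz"%n,p=p,d=d,K=c[0],R=c[1],t=c[2])
    cv2.imwrite("pics/%s0.png"%n,p); print(n,c)
E
```

```text
{'time_s': 0.0, 'qpos': array([ 9.96291941e-01,  1.04693778e-01,  9.64363116e-02,  1.56385076e+00,
       -7.21251069e-06,  1.35308092e+00]), 'qd': array([-0.00016832,  0.00050398,  0.00084229,  0.00219718,  0.00031686,
       -0.00025136]), 'joint_efforts': array([-7.21653814e-04, -5.56922615e+01,  5.03653443e+01,  1.65787287e-02,
       -2.67471441e-04,  4.18988066e-06]), 'ee_pos': array([0.2093816 , 0.56193428, 0.2305074 ]), 'tcp_rot': array([-5.57386148e-01, -3.09124298e+00,  1.90522805e-03]), 'ft_force': array([-0.04449549, -0.4085439 , -0.30280307]), 'moment': array([-0.04543576, -0.00479004, -0.02374313]), 'grasp_force': 0.0, 'gripper_width': 0.085571886463399}
top (array([[390.57354985,   0.        , 274.39752617],
       [  0.        , 390.57354985, 199.35848734],
       [  0.        ,   0.        ,   1.        ]]), array([[ 0.00432049, -0.99993762,  0.01029954],
       [-0.99052089, -0.00569344, -0.1372441 ],
       [ 0.13729418, -0.00960895, -0.99048371]]), array([-0.12951263,  0.55375026,  0.95882725]))
side (array([[479.60156522,   0.        , 281.6841405 ],
       [  0.        , 479.60156522, 211.15226224],
       [  0.        ,   0.        ,   1.        ]]), array([[ 0.88494822, -0.46559119,  0.00956499],
       [-0.28480149, -0.55734383, -0.77990767],
       [ 0.36844913,  0.68745378, -0.62582149]]), array([-0.55447766,  0.12916543,  1.17658416]))
```

View pics/top0.png

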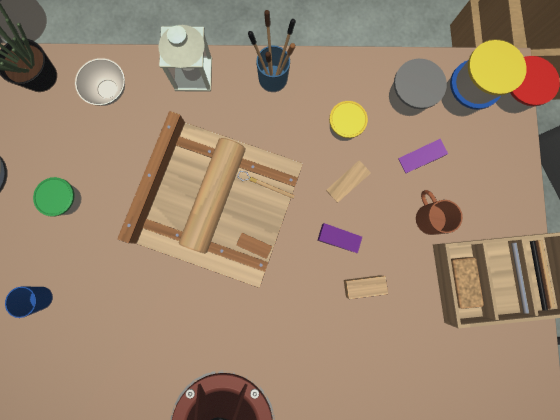

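View pics/side0.png

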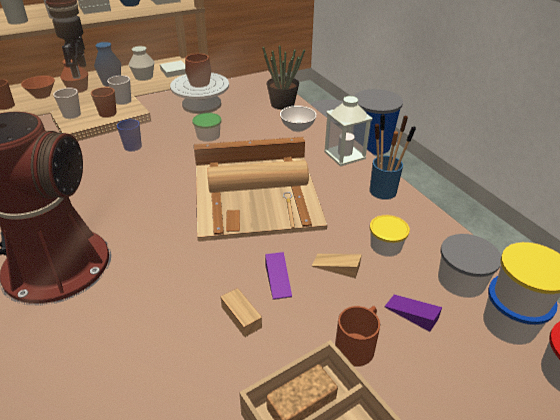

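Top view: the board is at (215,195) with its stop on the left (150,178) and the pin at (213,195). Things that could pass for the wedge, by top-view pixel:
- pale tapering piece (349,181), seen in the side view at (338,263)
- pale offcut (367,288), the one nearer the robot
- purple pieces (423,156) and (340,238)

I choose (349,181) and will check it with a close crop.

```bash
cat > m1.py <<'E'
from h import *
f=np.load("top0.npz"); p=f["p"];d=f["d"];c=(f["K"],f["R"],f["t"]); X=cloud(c,d)
g=np.load("side0.npz"); cs=(g["K"],g["R"],g["t"]); Xs=cloud(cs,g["d"]); 
hsv=cv2.cvtColor(p,cv2.COLOR_BGR2HSV)
def at(u,v,r=2): return np.median(X[v-r:v+r+1,u-r:u+r+1].reshape(-1,3),0).round(4)
for n,u,v in [("table",300,260),("board",160,210),("board2",265,215),("board3",225,255),("stop",150,178),("strip",180,225),("strip2",260,165),("strip3",240,257)]: print(n,at(u,v),hsv[v,u])
# stop & strips: brown
# stop top
m=((X[...,2]>0.072)&(X[...,2]<0.1)).astype(np.uint8); m[:,:110]=0;m[:,260:]=0;m[:100]=0;m[260:]=0
n,l,s,ce=cv2.connectedComponentsWithStats(m)
for i in range(1,n):
    if s[i,4]>150:
        P=X[l==i]; print("comp",s[i],"z",np.median(P[:,2]),cv2.minAreaRect((P[:,:2]*1000).astype(np.float32)))
# board outline by height
m=((X[...,2]>0.012)).astype(np.uint8); m[:,:110]=0;m[:,310:]=0;m[:110]=0;m[300:]=0
n,l,s,ce=cv2.connectedComponentsWithStats(m); i=1+np.argmax(s[1:,4]); P=X[l==i]
print("board",s[i],cv2.minAreaRect((P[:,:2]*1000).astype(np.float32)))
# wedge
for nm,XX,(u0,u1,v0,v1) in [("top",X,(322,378,155,206)),("side",Xs,(305,368,246,280))]:
    W=XX[v0:v1,u0:u1].reshape(-1,3); W=W[(W[:,2]>0.0025)&(W[:,2]<.06)]
    W=W[W[:,2]>0.006]; print(nm,len(W),W[:,2].max(),cv2.minAreaRect((W[:,:2]*1000).astype(np.float32)))
    A=np.c_[W[:,:2],np.ones(len(W))]; k=np.linalg.lstsq(A,W[:,2],rcond=None)[0]; print("slope",k[:2],np.hypot(*k[:2]))
cv2.imwrite("pics/crop.png",np.hstack([cv2.resize(p[145:215,315:385],(390,390)),cv2.resize(g["p"][230:300,300:370],(390,390))]))
E
python3 m1.py
```

```text
table [ 0.4009 -0.1944 -0.0005] [ 14  76 177]
board [0.5268 0.1666 0.0259] [ 18  80 182]
board2 [ 0.5153 -0.1029  0.0261] [ 17  79 181]
board3 [ 0.4131 -0.0029  0.0333] [ 13 132 153]
stop [0.5987 0.1777 0.0863] [ 13 135 161]
strip [0.4885 0.1145 0.026 ] [ 17  78 179]
strip2 [ 0.6451 -0.089   0.0333] [ 13 131 148]
strip3 [ 0.4083 -0.041   0.0345] [ 13 131 161]
comp [ 118  111   63  132 1898] z 0.08563906963528065 ((606.324951171875, 180.4584503173828), (32.48396682739258, 340.33135986328125), 70.67733001708984)
comp [179 138  46 108 484] z 0.09445859711404395 ((568.486083984375, 51.38474655151367), (19.435771942138672, 278.0782165527344), 70.08984375)
comp [195 142  50 112 996] z 0.09186669631630173 ((552.3724365234375, 3.9026260375976562), (24.17340087890625, 279.7305908203125), 70.78040313720703)
board [  118   111   185   177 19427] ((551.6211547851562, 22.207977294921875), (366.98699951171875, 340.9875183105469), 70.8189697265625)
top 717 0.04375429594550103 ((606.43896484375, -319.97320556640625), (44.897823333740234, 109.9758529663086), 41.858245849609375)
slope [ 0.20545988 -0.24338505] 0.3185122396538465
side 756 0.04213099749088661 ((606.807861328125, -322.07891845703125), (50.98986053466797, 108.65065002441406), 42.341796875)
slope [ 0.28265761 -0.07502031] 0.2924437965284785
```

View pics/crop.png

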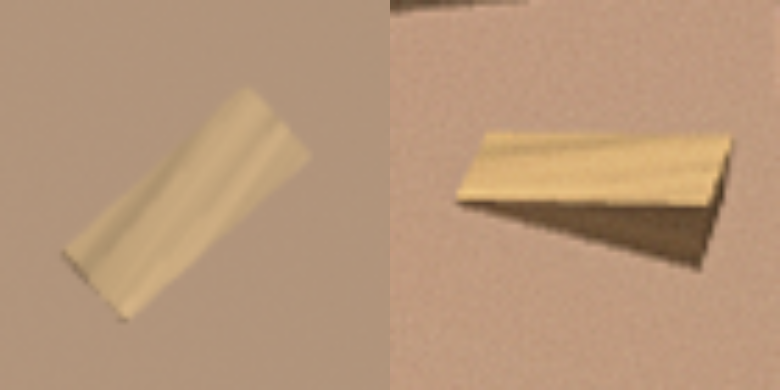

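The crop confirms it: the tapered pale piece, with its thick end towards +x/-y (upper right in the top view) and its thin edge at the lower left. Next I measure the pin.

```bash
cat > m2.py <<'E'
from h import *
from scipy.spatial.transform import Rotation as Ro
yb=np.deg2rad(70.8); B0=np.array([.552,.024,.008]); bx=np.array([np.cos(yb),np.sin(yb),0]); by=np.array([-bx[1],bx[0],0])
def tob(P): return np.stack([(P-B0)@bx,(P-B0)@by,P[...,2]-B0[2]],-1)
def tow(x,y,z): return B0+x*bx+y*by+[0,0,z]
if __name__=="__main__":
  for n in("top","side"):
    f=np.load(n+"0.npz"); c=(f["K"],f["R"],f["t"]); Q=tob(cloud(c,f["d"])).reshape(-1,3)
    s=Q[(abs(Q[:,0])<.13)&(abs(Q[:,1])<.17)&(Q[:,2]>.065)&(Q[:,2]<.12)]
    # cylinder: (x-x0-a y)^2+(z-z0)^2=R^2 -> lsq
    from scipy.optimize import least_squares
    r=least_squares(lambda q:np.hypot(s[:,0]-q[0]-q[1]*s[:,1],s[:,2]-q[2])-.036,[0,0,.06],loss="soft_l1",f_scale=.002)
    print(n,len(s),r.x,"y",s[:,1].min(),s[:,1].max(),"top",np.percentile(s[:,2],99))
    st=Q[(Q[:,0]>.14)&(Q[:,0]<.2)&(abs(Q[:,1])<.2)&(Q[:,2]>.07)]; print("stop",st.min(0),st.max(0))
E
python3 m2.py
```

```text
top 3342 [0.00555441 0.00185921 0.06184606] y -0.146984532293161 0.13290436809158085 top 0.10055138389111623
stop [ 0.14911768 -0.16999208  0.07000595] [0.18170149 0.17031748 0.08422805]
side 1902 [0.00469583 0.0048417  0.06087742] y -0.14910457220460288 0.13142149547032833 top 0.0988934709197677
stop [ 0.14284096 -0.17157138  0.07001901] [0.18436761 0.16642049 0.08137019]
```

```bash
cat > go.py <<'E'
from m2 import *
def plan(P,yawy,s=None,p0=None):
    "tool shift, twist to bring TCP to world P with tool y at yaw (rad)"
    s=s or arm.get_state(); R=Ro.from_rotvec(s["tcp_rot"]); 
    y=np.array([np.cos(yawy),np.sin(yawy),0]); z=np.array([0,0,-1.]); T=Ro.from_matrix(np.stack([np.cross(y,z),y,z],1))
    return (R.inv().apply(P-s["ee_pos"])).round(4),(R.inv()*T).as_rotvec().round(4)
def bs():
    s=arm.get_state(); print("t",round(s["time_s"],2),"tcp board",(tob(s["ee_pos"])*1000).round(1),"F",s["ft_force"].round(1),"w",round(s["gripper_width"],4),"g",round(s["grasp_force"],1),"q",s["qpos"].round(2)); return s
E
python3 -c "
from go import *
s=bs(); print(plan(tow(-.006,-.0075,.150),yb))"
```

```text
t 0.1 tcp board [395.4 500.5 222.6] F [-0.5  0.2  0.3] w 0.0852 g 0.0 q [1.   0.1  0.1  1.56 0.   1.35]
(array([-0.5166, -0.3902,  0.0729]), array([-0.0011, -0.0003, -0.0217]))
```

Emit:
drive_tool:
  delta_pos:
    - [-0.517, -0.39, 0]
    - [-0.517, -0.39, 0]
    - [-0.517, -0.39, 0]
    - [-0.517, -0.39, 0]
    - [-0.517, -0.39, 0]
    - [-0.517, -0.39, 0]
    - [-0.517, -0.39, 0]
    - [-0.517, -0.39, 0]
    - [-0.517, -0.39, 0]
    - [-0.517, -0.39, 0]
    - [-0.517, -0.39, 0]
    - [-0.517, -0.39, 0]
    - [-0.517, -0.39, 0.02]
    - [-0.517, -0.39, 0.04]
    - [-0.517, -0.39, 0.06]
    - [-0.517, -0.39, 0.073]
    - [-0.517, -0.39, 0.073]
    - [-0.517, -0.39, 0.073]
    - [-0.517, -0.39, 0.073]
    - [-0.517, -0.39, 0.073]
  twist:
    - [0, 0, -0.022]
    - [0, 0, -0.022]
    - [0, 0, -0.022]
    - [0, 0, -0.022]
    - [0, 0, -0.022]
    - [0, 0, -0.022]
    - [0, 0, -0.022]
    - [0, 0, -0.022]
    - [0, 0, -0.022]
    - [0, 0, -0.022]
    - [0, 0, -0.022]
    - [0, 0, -0.022]
    - [0, 0, -0.022]
    - [0, 0, -0.022]
    - [0, 0, -0.022]
    - [0, 0, -0.022]
    - [0, 0, -0.022]
    - [0, 0, -0.022]
    - [0, 0, -0.022]
    - [0, 0, -0.022]
  claw: [0, 0, 0, 0, 0, 0, 0, 0, 0, 0, 0, 0, 0, 0, 0, 0, 0, 0, 0, 0]
  grip_force: 30

```text
time_s: 1.77
ee_pos: [0.5579, 0.0171, 0.1596]
tcp_rot: [0.522, 3.097, 0.0]
ft_force: [0.1, 0.8, -0.2]
gripper_width: 0.0003
grasp_force: 0.0
```

```bash
python3 -c "
from go import *
s=bs(); print(plan(tow(-.006,-.0075,.105),yb))
p,d=capture('side'); cv2.imwrite('pics/s1.png',p[100:260,150:370])"
```

```text
t 1.77 tcp board [ -4.6  -7.9 151.6] F [ 0.1  0.8 -0.2] w 0.0003 g 0.0 q [-0.2  -0.03 -0.17  1.43  0.    0.13]
(array([ 0.0004, -0.0015,  0.0466]), array([0.0005, 0.0013, 0.0013]))
```

View pics/s1.png

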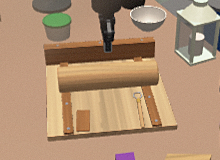

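The fingers are shut and stand over the middle of the pin, with nothing in between.

Emit:
drive_tool:
  delta_pos:
    - [0, -0.001, 0.015]
    - [0, -0.001, 0.03]
    - [0, -0.001, 0.045]
    - [0, -0.001, 0.047]
    - [0, -0.001, 0.0475]
    - [0, -0.001, 0.048]
    - [0, -0.001, 0.0485]
    - [0, -0.001, 0.049]
    - [0, -0.001, 0.0494]
    - [0, -0.001, 0.0498]
    - [0, -0.001, 0.0502]
    - [0, -0.001, 0.0506]
    - [0, -0.001, 0.051]
  twist:
    - [0, 0, 0]
    - [0, 0, 0]
    - [0, 0, 0]
    - [0, 0, 0]
    - [0, 0, 0]
    - [0, 0, 0]
    - [0, 0, 0]
    - [0, 0, 0]
    - [0, 0, 0]
    - [0, 0, 0]
    - [0, 0, 0]
    - [0, 0, 0]
    - [0, 0, 0]
  claw: [0, 0, 0, 0, 0, 0, 0, 0, 0, 0, 0, 0, 0]

```text
time_s: 2.9
ee_pos: [0.5575, 0.0153, 0.1072]
tcp_rot: [-0.523, -3.098, -0.0]
ft_force: [-0.0, -0.3, -0.7]
gripper_width: 0.0002
grasp_force: 0.0
```

Emit:
drive_tool:
  delta_pos:
    - [0, 0, 0.0004]
    - [0, 0, 0.0008]
    - [0, 0, 0.0008]
  twist:
    - [0, 0, 0]
    - [0, 0, 0]
    - [0, 0, 0]
  claw: [0, 0, 0]

```text
time_s: 3.15
ee_pos: [0.5574, 0.0153, 0.1064]
tcp_rot: [-0.524, -3.097, -0.0]
ft_force: [-0.5, 0.6, 0.6]
gripper_width: 0.0
grasp_force: 0.0
```

Emit:
drive_tool:
  delta_pos:
    - [0, 0, 0.0004]
    - [0, 0, 0.0008]
    - [0, 0, 0.0008]
  twist:
    - [0, 0, 0]
    - [0, 0, 0]
    - [0, 0, 0]
  claw: [0, 0, 0]

```text
time_s: 3.4
ee_pos: [0.5575, 0.0153, 0.1057]
tcp_rot: [0.523, 3.098, 0.0]
ft_force: [0.1, -0.1, -0.4]
gripper_width: -0.0002
grasp_force: 0.1
```

Emit:
drive_tool:
  delta_pos:
    - [0, 0, 0.0004]
    - [0, 0, 0.0004]
  twist:
    - [0, 0, 0]
    - [0, 0, 0]
  claw: [0, 0]

```text
time_s: 3.57
ee_pos: [0.5575, 0.0153, 0.1056]
tcp_rot: [0.523, 3.097, 0.0]
ft_force: [-1.4, 1.0, 2.1]
gripper_width: -0.0001
grasp_force: 1.0
```

Emit:
drive_tool:
  delta_pos:
    - [0, 0, 0.0004]
    - [0, 0, 0.0004]
  twist:
    - [0, 0, 0]
    - [0, 0, 0]
  claw: [0, 0]

```text
time_s: 3.73
ee_pos: [0.5576, 0.0153, 0.1054]
tcp_rot: [0.523, 3.097, 0.0]
ft_force: [-1.8, -0.5, 4.6]
gripper_width: 0.0
grasp_force: 2.4
```

Emit:
drive_tool:
  delta_pos:
    - [0, 0, 0.0004]
    - [0, 0, 0.0004]
  twist:
    - [0, 0, 0]
    - [0, 0, 0]
  claw: [0, 0]

```text
time_s: 3.9
ee_pos: [0.5576, 0.0153, 0.1053]
tcp_rot: [0.523, 3.097, -0.0]
ft_force: [-2.8, -0.2, 7.2]
gripper_width: 0.0002
grasp_force: 3.6
```

Emit:
drive_tool:
  delta_pos:
    - [0, 0.001, 0]
    - [0, 0.003, 0]
    - [0, 0.006, 0]
    - [0, 0.009, 0]
    - [0, 0.012, 0]
  twist:
    - [0, 0, 0]
    - [0, 0, 0]
    - [0, 0, 0]
    - [0, 0, 0]
    - [0, 0, 0]
  claw: [0, 0, 0, 0, 0]

```text
time_s: 4.32
ee_pos: [0.5617, 0.0268, 0.106]
tcp_rot: [0.523, 3.097, 0.0]
ft_force: [-5.8, 1.0, 12.8]
gripper_width: -0.0001
grasp_force: 6.5
```

Emit:
drive_tool:
  delta_pos:
    - [0, 0.003, 0]
    - [0, 0.006, 0]
    - [0, 0.01, 0]
    - [0, 0.014, 0]
    - [0, 0.018, 0]
    - [0, 0.022, 0]
    - [0, 0.026, 0]
  twist:
    - [0, 0, 0]
    - [0, 0, 0]
    - [0, 0, 0]
    - [0, 0, 0]
    - [0, 0, 0]
    - [0, 0, 0]
    - [0, 0, 0]
  claw: [0, 0, 0, 0, 0, 0, 0]

```text
time_s: 4.9
ee_pos: [0.5704, 0.0516, 0.106]
tcp_rot: [0.523, 3.096, 0.001]
ft_force: [-4.0, 1.3, 11.5]
gripper_width: 0.0
grasp_force: 5.8
```

Emit:
drive_tool:
  delta_pos:
    - [0, 0.002, -0.004]
    - [0, 0.002, -0.01]
    - [0, 0.002, -0.01]
  twist:
    - [0, 0, 0]
    - [0, 0, 0]
    - [0, 0, 0]
  claw: [0, 0, 0]

```text
time_s: 5.15
ee_pos: [0.5711, 0.053, 0.1156]
tcp_rot: [0.523, 3.096, 0.0]
ft_force: [-0.4, -0.3, -0.2]
gripper_width: -0.0004
grasp_force: 0.0
```

```bash
cat > pinm.py <<'E'
from go import *
from scipy.optimize import least_squares
s=bs()
for n in ["side","top"]:
    c=cal(n); p,d=capture(n); Q=tob(cloud(c,d)).reshape(-1,3)
    q=[.03,0,.062]
    for lo,hi in [(-.05,.148)]*3:
        m=(Q[:,0]>lo)&(Q[:,0]<hi)&(abs(Q[:,1])<.17)&(Q[:,2]>.04)&(Q[:,2]<.12)&((Q[:,1]>.035)|(Q[:,1]<-.055))
        S=Q[m]; r=least_squares(lambda q:np.hypot(S[:,0]-q[0]-q[1]*S[:,1],S[:,2]-q[2])-.036,q,loss="soft_l1",f_scale=.001)
    q=r.x; print(n,m.sum(),q.round(4),"y",np.percentile(S[:,1],[1,99]).round(3))
E
python3 pinm.py
```

```text
t 5.15 tcp board [ 33.7  -8.5 107.6] F [-0.4 -0.3 -0.2] w -0.0004 g 0.0 q [-0.14  0.03 -0.19  1.35  0.    0.2 ]
side 1804 [0.0255 0.0029 0.061 ] y [-0.147  0.139]
top 2284 [0.0257 0.0016 0.0619] y [-0.144  0.131]
```

Emit:
drive_tool:
  delta_pos:
    - [0, -0.01, 0]
    - [0, -0.02, 0.003]
    - [0, -0.02, 0.008]
    - [0, -0.02, 0.0087]
    - [0, -0.02, 0.0091]
    - [0, -0.02, 0.0095]
    - [0, -0.02, 0.0099]
    - [0, -0.02, 0.0103]
    - [0, -0.02, 0.0106]
    - [0, -0.02, 0.0106]
  twist:
    - [0, 0, 0]
    - [0, 0, 0]
    - [0, 0, 0]
    - [0, 0, 0]
    - [0, 0, 0]
    - [0, 0, 0]
    - [0, 0, 0]
    - [0, 0, 0]
    - [0, 0, 0]
    - [0, 0, 0]
  claw: [0, 0, 0, 0, 0, 0, 0, 0, 0, 0]

```text
time_s: 6.08
ee_pos: [0.5643, 0.0344, 0.105]
tcp_rot: [0.523, 3.097, 0.0]
ft_force: [-3.8, -0.5, 9.9]
gripper_width: 0.0001
grasp_force: 4.9
```

Emit:
drive_tool:
  delta_pos:
    - [0, 0.001, 0]
    - [0, 0.003, 0]
    - [0, 0.006, 0]
    - [0, 0.01, 0]
    - [0, 0.014, 0]
    - [0, 0.018, 0]
    - [0, 0.022, 0]
    - [0, 0.026, 0]
    - [0, 0.03, 0]
    - [0, 0.034, 0]
    - [0, 0.038, 0]
    - [0, 0.042, 0]
    - [0, 0.045, 0]
    - [0, 0.046, 0]
  twist:
    - [0, 0, 0]
    - [0, 0, 0]
    - [0, 0, 0]
    - [0, 0, 0]
    - [0, 0, 0]
    - [0, 0, 0]
    - [0, 0, 0]
    - [0, 0, 0]
    - [0, 0, 0]
    - [0, 0, 0]
    - [0, 0, 0]
    - [0, 0, 0]
    - [0, 0, 0]
    - [0, 0, 0]
  claw: [0, 0, 0, 0, 0, 0, 0, 0, 0, 0, 0, 0, 0, 0]

```text
time_s: 7.25
ee_pos: [0.5799, 0.0786, 0.1057]
tcp_rot: [0.521, 3.096, 0.002]
ft_force: [-3.4, 1.9, 14.0]
gripper_width: -0.0002
grasp_force: 6.8
```

Emit:
drive_tool:
  delta_pos:
    - [0, 0.001, -0.004]
    - [0, 0.001, -0.01]
    - [0, 0.001, -0.01]
  twist:
    - [0, 0, 0]
    - [0, 0, 0]
    - [0, 0, 0]
  claw: [0, 0, 0]

```text
time_s: 7.5
ee_pos: [0.5798, 0.0788, 0.1149]
tcp_rot: [0.523, 3.097, 0.0]
ft_force: [0.1, 1.6, 0.1]
gripper_width: 0.0001
grasp_force: 0.0
```

```bash
python3 pinm.py
```

```text
t 7.5 tcp board [ 60.9  -8.3 106.9] F [0.1 1.6 0.1] w 0.0001 g 0.0 q [-0.09  0.07 -0.15  1.35  0.    0.25]
side 1768 [0.0503 0.0031 0.061 ] y [-0.151  0.138]
top 2303 [0.0503 0.0016 0.0618] y [-0.144  0.131]
```

Emit:
drive_tool:
  delta_pos:
    - [0, -0.01, 0]
    - [0, -0.0225, 0.003]
    - [0, -0.0225, 0.007]
    - [0, -0.0225, 0.0075]
    - [0, -0.0225, 0.0079]
    - [0, -0.0225, 0.0083]
    - [0, -0.0225, 0.0087]
    - [0, -0.0225, 0.0091]
    - [0, -0.0225, 0.0094]
    - [0, -0.0225, 0.0094]
  twist:
    - [0, 0, 0]
    - [0, 0, 0]
    - [0, 0, 0]
    - [0, 0, 0]
    - [0, 0, 0]
    - [0, 0, 0]
    - [0, 0, 0]
    - [0, 0, 0]
    - [0, 0, 0]
    - [0, 0, 0]
  claw: [0, 0, 0, 0, 0, 0, 0, 0, 0, 0]

```text
time_s: 8.43
ee_pos: [0.5722, 0.0576, 0.1052]
tcp_rot: [0.523, 3.097, 0.0]
ft_force: [-3.9, -0.0, 6.6]
gripper_width: 0.0001
grasp_force: 2.9
```

Emit:
drive_tool:
  delta_pos:
    - [0, 0.001, 0]
    - [0, 0.003, 0]
    - [0, 0.006, 0]
    - [0, 0.01, 0]
    - [0, 0.014, 0]
    - [0, 0.018, 0]
    - [0, 0.022, 0]
    - [0, 0.026, 0]
    - [0, 0.03, 0]
    - [0, 0.034, 0]
    - [0, 0.038, 0]
    - [0, 0.042, 0]
    - [0, 0.045, 0]
    - [0, 0.047, 0]
  twist:
    - [0, 0, 0]
    - [0, 0, 0]
    - [0, 0, 0]
    - [0, 0, 0]
    - [0, 0, 0]
    - [0, 0, 0]
    - [0, 0, 0]
    - [0, 0, 0]
    - [0, 0, 0]
    - [0, 0, 0]
    - [0, 0, 0]
    - [0, 0, 0]
    - [0, 0, 0]
    - [0, 0, 0]
  claw: [0, 0, 0, 0, 0, 0, 0, 0, 0, 0, 0, 0, 0, 0]

```text
time_s: 9.6
ee_pos: [0.588, 0.1025, 0.1058]
tcp_rot: [0.522, 3.097, 0.001]
ft_force: [-3.0, 0.5, 8.5]
gripper_width: 0.0
grasp_force: 4.3
```

Emit:
drive_tool:
  delta_pos:
    - [0, 0.001, -0.004]
    - [0, 0.001, -0.01]
    - [0, 0.001, -0.01]
  twist:
    - [0, 0, 0]
    - [0, 0, 0]
    - [0, 0, 0]
  claw: [0, 0, 0]

```text
time_s: 9.85
ee_pos: [0.5885, 0.1027, 0.1158]
tcp_rot: [0.523, 3.096, 0.0]
ft_force: [0.4, -0.3, 0.0]
gripper_width: 0.0002
grasp_force: 0.0
```

```bash
python3 pinm.py
```

```text
t 9.85 tcp board [ 86.3  -8.6 107.8] F [ 0.4 -0.3  0. ] w 0.0002 g 0.0 q [-0.05  0.1  -0.11  1.35  0.    0.29]
side 1660 [0.0255 0.0126 0.1002] y [-0.148  0.147]
top 2318 [0.0751 0.0017 0.0619] y [-0.144  0.131]
```

Emit:
drive_tool:
  delta_pos:
    - [0, -0.01, 0]
    - [0, -0.0233, 0.003]
    - [0, -0.0233, 0.0075]
    - [0, -0.0233, 0.0083]
    - [0, -0.0233, 0.0087]
    - [0, -0.0233, 0.0091]
    - [0, -0.0233, 0.0095]
    - [0, -0.0233, 0.0099]
    - [0, -0.0233, 0.0103]
    - [0, -0.0233, 0.0103]
  twist:
    - [0, 0, 0]
    - [0, 0, 0]
    - [0, 0, 0]
    - [0, 0, 0]
    - [0, 0, 0]
    - [0, 0, 0]
    - [0, 0, 0]
    - [0, 0, 0]
    - [0, 0, 0]
    - [0, 0, 0]
  claw: [0, 0, 0, 0, 0, 0, 0, 0, 0, 0]

```text
time_s: 10.78
ee_pos: [0.5803, 0.081, 0.1051]
tcp_rot: [0.523, 3.097, 0.0]
ft_force: [-3.7, 0.6, 7.5]
gripper_width: 0.0002
grasp_force: 3.6
```

Emit:
drive_tool:
  delta_pos:
    - [0, 0.001, 0]
    - [0, 0.003, 0]
    - [0, 0.006, 0]
    - [0, 0.01, 0]
    - [0, 0.014, 0]
    - [0, 0.018, 0]
    - [0, 0.022, 0]
    - [0, 0.026, 0]
    - [0, 0.03, 0]
    - [0, 0.034, 0]
    - [0, 0.038, 0]
    - [0, 0.041, 0]
    - [0, 0.043, 0]
    - [0, 0.044, 0]
  twist:
    - [0, 0, 0]
    - [0, 0, 0]
    - [0, 0, 0]
    - [0, 0, 0]
    - [0, 0, 0]
    - [0, 0, 0]
    - [0, 0, 0]
    - [0, 0, 0]
    - [0, 0, 0]
    - [0, 0, 0]
    - [0, 0, 0]
    - [0, 0, 0]
    - [0, 0, 0]
    - [0, 0, 0]
  claw: [0, 0, 0, 0, 0, 0, 0, 0, 0, 0, 0, 0, 0, 0]

```text
time_s: 11.95
ee_pos: [0.5952, 0.1232, 0.106]
tcp_rot: [0.522, 3.096, 0.002]
ft_force: [-4.0, 1.5, 11.6]
gripper_width: 0.0001
grasp_force: 6.0
```

Emit:
drive_tool:
  delta_pos:
    - [0, 0, -0.004]
    - [0, 0, -0.01]
    - [0, 0, -0.01]
  twist:
    - [0, 0, 0]
    - [0, 0, 0]
    - [0, 0, 0]
  claw: [0, 0, 0]

```text
time_s: 12.2
ee_pos: [0.5953, 0.1223, 0.1154]
tcp_rot: [0.523, 3.096, 0.0]
ft_force: [0.2, 0.1, 0.2]
gripper_width: -0.0001
grasp_force: 0.0
```

```bash
sed -i 's/q=\[.03,0/q=[.09,0/; s/-.05,.148/.02,.145/' pinm.py; python3 pinm.py
```

```text
t 12.2 tcp board [107.   -8.5 107.4] F [0.2 0.1 0.2] w -0.0001 g 0.0 q [-0.01  0.14 -0.08  1.35  0.    0.32]
side 1518 [0.0979 0.0038 0.0608] y [-0.147  0.13 ]
top 2318 [0.0984 0.0017 0.0619] y [-0.144  0.131]
```

Emit:
drive_tool:
  delta_pos:
    - [0, -0.01, 0]
    - [0, -0.019, 0.003]
    - [0, -0.019, 0.0075]
    - [0, -0.019, 0.0083]
    - [0, -0.019, 0.0087]
    - [0, -0.019, 0.0091]
    - [0, -0.019, 0.0095]
    - [0, -0.019, 0.0098]
    - [0, -0.019, 0.0098]
  twist:
    - [0, 0, 0]
    - [0, 0, 0]
    - [0, 0, 0]
    - [0, 0, 0]
    - [0, 0, 0]
    - [0, 0, 0]
    - [0, 0, 0]
    - [0, 0, 0]
    - [0, 0, 0]
  claw: [0, 0, 0, 0, 0, 0, 0, 0, 0]

```text
time_s: 13.05
ee_pos: [0.5887, 0.1043, 0.1054]
tcp_rot: [0.523, 3.097, 0.001]
ft_force: [-3.3, -0.7, 8.7]
gripper_width: -0.0001
grasp_force: 4.5
```

Emit:
drive_tool:
  delta_pos:
    - [0, 0.001, 0]
    - [0, 0.003, 0]
    - [0, 0.005, 0]
    - [0, 0.0075, 0]
    - [0, 0.01, 0]
    - [0, 0.0125, 0]
    - [0, 0.015, 0]
    - [0, 0.0175, 0]
    - [0, 0.02, 0]
    - [0, 0.022, 0]
    - [0, 0.024, 0]
    - [0, 0.025, 0]
    - [0, 0.026, 0]
    - [0, 0.027, 0]
    - [0, 0.028, 0]
    - [0, 0.029, 0]
    - [0, 0.03, 0]
  twist:
    - [0, 0, 0]
    - [0, 0, 0]
    - [0, 0, 0]
    - [0, 0, 0]
    - [0, 0, 0]
    - [0, 0, 0]
    - [0, 0, 0]
    - [0, 0, 0]
    - [0, 0, 0]
    - [0, 0, 0]
    - [0, 0, 0]
    - [0, 0, 0]
    - [0, 0, 0]
    - [0, 0, 0]
    - [0, 0, 0]
    - [0, 0, 0]
    - [0, 0, 0]
  claw: [0, 0, 0, 0, 0, 0, 0, 0, 0, 0, 0, 0, 0, 0, 0, 0, 0]

```text
time_s: 14.47
ee_pos: [0.5988, 0.1331, 0.1061]
tcp_rot: [0.523, 3.096, 0.002]
ft_force: [-4.1, 0.4, 13.3]
gripper_width: -0.0001
grasp_force: 6.7
```

Emit:
drive_tool:
  delta_pos:
    - [0, 0.001, 0]
    - [0, 0.002, 0]
    - [0, 0.003, 0]
    - [0, 0.004, 0]
    - [0, 0.005, 0]
    - [0, 0.005, 0]
    - [0, 0.005, 0]
  twist:
    - [0, 0, 0]
    - [0, 0, 0]
    - [0, 0, 0]
    - [0, 0, 0]
    - [0, 0, 0]
    - [0, 0, 0]
    - [0, 0, 0]
  claw: [0, 0, 0, 0, 0, 0, 0]

```text
time_s: 15.05
ee_pos: [0.6003, 0.1358, 0.1061]
tcp_rot: [0.525, 3.096, -0.004]
ft_force: [-5.8, -7.6, 14.6]
gripper_width: -0.0
grasp_force: 7.2
```

```bash
python3 pinm.py
```

```text
t 15.05 tcp board [121.5  -8.8  98.1] F [-5.8 -7.6 14.6] w -0.0 g 7.2 q [ 0.01  0.16 -0.07  1.34 -0.    0.35]
side 1501 [ 1.145e-01 -1.000e-04  6.070e-02] y [-0.147  0.13 ]
top 2286 [ 0.1151 -0.0012  0.0619] y [-0.144  0.131]
```

Emit:
drive_tool:
  delta_pos:
    - [0, 0, -0.003]
    - [0, 0, -0.01]
    - [0, 0, -0.04]
    - [0, 0, -0.07]
    - [0, 0, -0.1]
    - [0, 0, -0.1]
  twist:
    - [0, 0, 0]
    - [0, 0, 0]
    - [0, 0, 0]
    - [0, 0, 0]
    - [0, 0, 0]
    - [0, 0, 0]
  claw: [0, 0, 0, 0, 0, 0]

```text
time_s: 15.65
ee_pos: [0.6022, 0.1376, 0.2113]
tcp_rot: [0.522, 3.09, 0.003]
ft_force: [-0.2, 0.0, -0.2]
gripper_width: 0.0
grasp_force: 0.0
```

```bash
python3 pinm.py; python3 -c "
from go import *
print(plan(np.array([.615,-.330,.19]),np.deg2rad(41.9)))"
```

```text
t 15.65 tcp board [123.8 -10.1 203.3] F [-0.2  0.  -0.2] w 0.0 g 0.0 q [0.01 0.14 0.1  1.52 0.   0.35]
side 1499 [0.1144 0.0004 0.0608] y [-0.147  0.13 ]
top 2290 [ 0.115  -0.0003  0.0618] y [-0.144  0.131]
(array([-0.167 , -0.4369,  0.0157]), array([0.0018, 0.002 , 0.5049]))
```

The pin rests square against the stop. Next, the wedge.

Emit:
drive_tool:
  delta_pos:
    - [-0.167, -0.437, 0]
    - [-0.167, -0.437, 0]
    - [-0.167, -0.437, 0]
    - [-0.167, -0.437, 0]
    - [-0.167, -0.437, 0]
    - [-0.167, -0.437, 0]
    - [-0.167, -0.437, 0]
    - [-0.167, -0.437, 0]
    - [-0.167, -0.437, 0]
    - [-0.167, -0.437, 0]
    - [-0.167, -0.437, 0.016]
    - [-0.167, -0.437, 0.016]
    - [-0.167, -0.437, 0.016]
    - [-0.167, -0.437, 0.016]
  twist:
    - [0, 0, 0.505]
    - [0, 0, 0.505]
    - [0, 0, 0.505]
    - [0, 0, 0.505]
    - [0, 0, 0.505]
    - [0, 0, 0.505]
    - [0, 0, 0.505]
    - [0, 0, 0.505]
    - [0, 0, 0.505]
    - [0, 0, 0.505]
    - [0, 0, 0.505]
    - [0, 0, 0.505]
    - [0, 0, 0.505]
    - [0, 0, 0.505]
  claw: [0.065, 0.065, 0.065, 0.065, 0.065, 0.065, 0.065, 0.065, 0.065, 0.065, 0.065, 0.065, 0.065, 0.065]

```text
time_s: 16.92
ee_pos: [0.6132, -0.33, 0.1861]
tcp_rot: [-1.281, -2.865, -0.002]
ft_force: [0.1, -0.2, -0.1]
gripper_width: 0.0648
grasp_force: 0.0
```

```bash
cat > m3.py <<'E'
from go import *
s=bs(); c=cal("wrist"); p,d=capture("wrist"); cv2.imwrite("pics/w1.png",p)
X=cloud(c,d); P=X.reshape(-1,3); ok=(d.ravel()>0)&(np.hypot(P[:,0]-.607,P[:,1]+.321)<.075)
print("table z",np.median(P[ok][P[ok][:,2]<.01][:,2]))
m=(ok&(P[:,2]>.0035)&(P[:,2]<.06)).reshape(d.shape).astype(np.uint8)
n,l,st,_=cv2.connectedComponentsWithStats(m); i=1+np.argmax(st[1:,4]); print(st[i],d.shape)
W=X[l==i]; r=cv2.minAreaRect((W[:,:2]*1000).astype(np.float32)); print(r,"zmax",np.percentile(W[:,2],99.5))
E
python3 m3.py
```

```text
t 16.92 tcp board [-314.2 -174.2  178.1] F [ 0.1 -0.2 -0.1] w 0.0648 g 0.0 q [-0.68  0.41  0.37  1.53  0.    0.16]
table z -0.0011507759603684043
[ 260  135   43  110 4556] (420, 560)
((606.3624267578125, -318.4842529296875), (44.32928466796875, 109.97430419921875), 41.49803924560547) zmax 0.038942985182904316
```

View pics/w1.png

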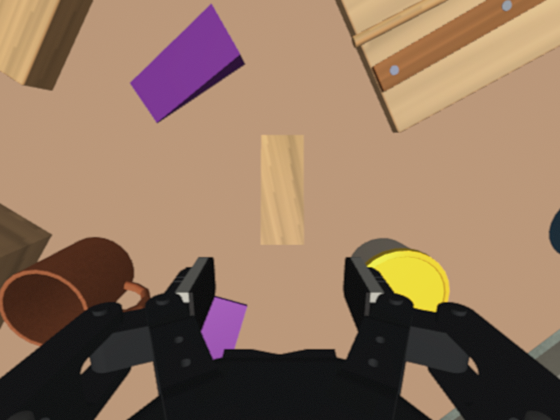

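The wrist view shows the wedge at (282,190), between the fingers' columns. The purple pieces are clear of the grasp, at (190,65) and (225,325).

```bash
python3 -c "
from go import *
print(plan(np.array([.6276,-.3425,.003]),np.deg2rad(41.5)))"
```

```text
(array([-0.0196,  0.0014,  0.1841]), array([ 0.0002, -0.0023,  0.0069]))
```

Emit:
drive_tool:
  delta_pos:
    - [-0.0196, 0.0014, 0.02]
    - [-0.0196, 0.0014, 0.05]
    - [-0.0196, 0.0014, 0.08]
    - [-0.0196, 0.0014, 0.11]
    - [-0.0196, 0.0014, 0.135]
    - [-0.0196, 0.0014, 0.155]
    - [-0.0196, 0.0014, 0.17]
    - [-0.0196, 0.0014, 0.178]
    - [-0.0196, 0.0014, 0.182]
    - [-0.0196, 0.0014, 0.183]
    - [-0.0196, 0.0014, 0.183]
  twist:
    - [0, -0.002, 0.007]
    - [0, -0.002, 0.007]
    - [0, -0.002, 0.007]
    - [0, -0.002, 0.007]
    - [0, -0.002, 0.007]
    - [0, -0.002, 0.007]
    - [0, -0.002, 0.007]
    - [0, -0.002, 0.007]
    - [0, -0.002, 0.007]
    - [0, -0.002, 0.007]
    - [0, -0.002, 0.007]
  claw: [0.065, 0.065, 0.065, 0.065, 0.065, 0.065, 0.065, 0.065, 0.065, 0.065, 0.065]

```text
time_s: 17.88
ee_pos: [0.6289, -0.3441, 0.0066]
tcp_rot: [1.289, 2.861, -0.002]
ft_force: [0.1, -0.7, -0.2]
gripper_width: 0.0651
grasp_force: 0.0
```

Emit:
drive_tool:
  delta_pos:
    - [0, 0, 0]
    - [0, 0, 0]
    - [0, 0, 0]
    - [0, 0, 0]
    - [0, 0, 0]
    - [0, 0, 0]
    - [0, 0, 0]
    - [0, 0, 0]
  twist:
    - [0, 0, 0]
    - [0, 0, 0]
    - [0, 0, 0]
    - [0, 0, 0]
    - [0, 0, 0]
    - [0, 0, 0]
    - [0, 0, 0]
    - [0, 0, 0]
  claw: [0.035, 0.035, 0.035, 0.035, 0.035, 0.035, 0.035, 0.035]
  grip_force: 40

```text
time_s: 18.55
ee_pos: [0.6291, -0.3447, 0.0071]
tcp_rot: [1.289, 2.86, -0.002]
ft_force: [0.1, 0.7, 6.5]
gripper_width: 0.0445
grasp_force: 42.1
```

```bash
python3 -c "
from go import *
s=bs(); print(s['ee_pos'],s['tcp_rot'])"
```

```text
t 18.55 tcp board [-322.8 -194.    -0.9] F [0.1 0.7 6.5] w 0.0445 g 42.1 q [-0.68  0.52  0.19  1.23 -0.    0.16]
[ 0.62906139 -0.34466394  0.00709083] [ 1.28911078e+00  2.86023053e+00 -1.98425733e-03]
```

Emit:
drive_tool:
  delta_pos:
    - [0, 0, -0.005]
    - [0, 0, -0.03]
    - [0, 0, -0.06]
    - [0, 0, -0.09]
    - [0, 0, -0.12]
    - [0, 0, -0.12]
    - [0, 0, -0.12]
  twist:
    - [0, 0, 0]
    - [0, 0, 0]
    - [0, 0, 0]
    - [0, 0, 0]
    - [0, 0, 0]
    - [0, 0, 0]
    - [0, 0, 0]
  claw: [0.035, 0.035, 0.035, 0.035, 0.035, 0.035, 0.035]

```text
time_s: 19.13
ee_pos: [0.6291, -0.3447, 0.1283]
tcp_rot: [1.288, 2.859, -0.003]
ft_force: [0.2, 0.4, -1.2]
gripper_width: 0.0445
grasp_force: 41.4
```

```bash
python3 -c "
from go import *
s=bs(); print(s['ee_pos'],plan(tow(-.012,-.008,.11),yb-np.pi/2))"
```

```text
t 19.13 tcp board [-322.8 -194.1  120.3] F [ 0.2  0.4 -1.2] w 0.0445 g 41.4 q [-0.68  0.46  0.33  1.43 -0.    0.16]
[ 0.62913945 -0.34471788  0.1282529 ] (array([0.3145, 0.1799, 0.0084]), array([0.004 , 0.0052, 1.059 ]))
```

Emit:
drive_tool:
  delta_pos:
    - [0.314, 0.18, 0]
    - [0.314, 0.18, 0]
    - [0.314, 0.18, 0]
    - [0.314, 0.18, 0]
    - [0.314, 0.18, 0]
    - [0.314, 0.18, 0]
    - [0.314, 0.18, 0]
    - [0.314, 0.18, 0]
    - [0.314, 0.18, 0]
    - [0.314, 0.18, 0]
    - [0.314, 0.18, 0.008]
    - [0.314, 0.18, 0.008]
    - [0.314, 0.18, 0.008]
    - [0.314, 0.18, 0.008]
  twist:
    - [0.004, 0.005, 1.06]
    - [0.004, 0.005, 1.06]
    - [0.004, 0.005, 1.06]
    - [0.004, 0.005, 1.06]
    - [0.004, 0.005, 1.06]
    - [0.004, 0.005, 1.06]
    - [0.004, 0.005, 1.06]
    - [0.004, 0.005, 1.06]
    - [0.004, 0.005, 1.06]
    - [0.004, 0.005, 1.06]
    - [0.004, 0.005, 1.06]
    - [0.004, 0.005, 1.06]
    - [0.004, 0.005, 1.06]
    - [0.004, 0.005, 1.06]
  claw: [0.035, 0.035, 0.035, 0.035, 0.035, 0.035, 0.035, 0.035, 0.035, 0.035, 0.035, 0.035, 0.035, 0.035]

```text
time_s: 20.3
ee_pos: [0.5547, 0.0096, 0.116]
tcp_rot: [-2.559, -1.815, 0.003]
ft_force: [1.1, -1.2, 0.2]
gripper_width: 0.0443
grasp_force: 41.3
```

```bash
python3 -c "
from go import *
s=bs(); print(s['ee_pos'],plan(tow(-.012,-.008,.0300),yb-np.pi/2))
p,d=capture('side'); a=p[100:260,170:370]
p,d=capture('wrist')
cv2.imwrite('pics/s2.png',np.hstack([cv2.resize(a,(400,320)),cv2.resize(p,(400,320))]))"
```

```text
t 20.3 tcp board [-12.7  -7.3 108. ] F [ 1.1 -1.2  0.2] w 0.0443 g 41.3 q [-0.22 -0.02 -0.24  1.36  0.    1.69]
[0.55470803 0.0096411  0.11603598] (array([0.0006, 0.0011, 0.078 ]), array([-0.0051, -0.001 , -0.002 ]))
```

View pics/s2.png

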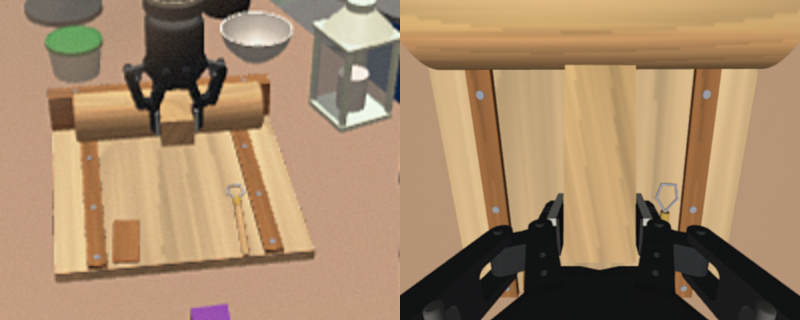

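In the side view (left half) the wedge hangs over the board behind the pin at (178,125). In the wrist view (right half) it is square to the strips, thin edge at (600,66) towards the pin, and the loop tool at (667,195) is clear of the fingers.

Emit:
drive_tool:
  delta_pos:
    - [0, 0.001, 0.025]
    - [0, 0.001, 0.05]
    - [0, 0.001, 0.068]
    - [0, 0.001, 0.075]
    - [0, 0.001, 0.078]
    - [0, 0.001, 0.08]
    - [0, 0.001, 0.0805]
    - [0, 0.001, 0.081]
    - [0, 0.001, 0.0815]
    - [0, 0.001, 0.0815]
  twist:
    - [-0.005, 0, 0]
    - [-0.005, 0, 0]
    - [-0.005, 0, 0]
    - [-0.005, 0, 0]
    - [-0.005, 0, 0]
    - [-0.005, 0, 0]
    - [-0.005, 0, 0]
    - [-0.005, 0, 0]
    - [-0.005, 0, 0]
    - [-0.005, 0, 0]
  claw: [0.035, 0.035, 0.035, 0.035, 0.035, 0.035, 0.035, 0.035, 0.035, 0.035]

```text
time_s: 21.23
ee_pos: [0.5561, 0.0105, 0.036]
tcp_rot: [2.561, 1.818, 0.004]
ft_force: [-0.5, -0.5, -0.5]
gripper_width: 0.044
grasp_force: 41.4
```

Emit:
drive_tool:
  delta_pos:
    - [0, 0, 0.0005]
    - [0, 0, 0.001]
    - [0, 0, 0.001]
  twist:
    - [0, 0, 0]
    - [0, 0, 0]
    - [0, 0, 0]
  claw: [0.035, 0.035, 0.035]

```text
time_s: 21.48
ee_pos: [0.5556, 0.0106, 0.0343]
tcp_rot: [2.561, 1.819, 0.003]
ft_force: [0.9, -0.6, -1.4]
gripper_width: 0.0446
grasp_force: 41.4
```

```bash
python3 -c "
from go import *
s=bs()"
```

```text
t 21.48 tcp board [-11.5  -7.8  26.3] F [ 0.9 -0.6 -1.4] w 0.0446 g 41.4 q [-0.22  0.03 -0.34  1.2   0.    1.69]
```

Emit:
drive_tool:
  delta_pos:
    - [0, 0, 0.0004]
    - [0, 0, 0.0008]
    - [0, 0, 0.0008]
  twist:
    - [0, 0, 0]
    - [0, 0, 0]
    - [0, 0, 0]
  claw: [0.035, 0.035, 0.035]

```text
time_s: 21.73
ee_pos: [0.5556, 0.0106, 0.0334]
tcp_rot: [2.562, 1.819, 0.003]
ft_force: [0.1, -0.4, -1.0]
gripper_width: 0.0442
grasp_force: 41.5
```

Emit:
drive_tool:
  delta_pos:
    - [0, 0, 0.0004]
    - [0, 0, 0.0008]
    - [0, 0, 0.0008]
  twist:
    - [0, 0, 0]
    - [0, 0, 0]
    - [0, 0, 0]
  claw: [0.035, 0.035, 0.035]

```text
time_s: 21.98
ee_pos: [0.5556, 0.0106, 0.0333]
tcp_rot: [2.561, 1.819, 0.003]
ft_force: [-3.0, 0.5, 5.7]
gripper_width: 0.0443
grasp_force: 42.3
```

Emit:
drive_tool:
  delta_pos:
    - [0, 0, 0.0004]
    - [0, 0, 0.0004]
  twist:
    - [0, 0, 0]
    - [0, 0, 0]
  claw: [0.035, 0.035]

```text
time_s: 22.15
ee_pos: [0.5556, 0.0106, 0.0333]
tcp_rot: [2.561, 1.819, 0.003]
ft_force: [-4.4, 1.7, 9.0]
gripper_width: 0.0441
grasp_force: 42.7
```

Emit:
drive_tool:
  delta_pos:
    - [0, 0, -0.0007]
    - [0.003, 0, -0.0007]
    - [0.007, 0, -0.0007]
    - [0.011, 0, -0.0007]
    - [0.015, 0, -0.0007]
    - [0.019, 0, -0.0007]
    - [0.023, 0, -0.0007]
    - [0.027, 0, -0.0007]
    - [0.03, 0, -0.0007]
    - [0.032, 0, -0.0007]
    - [0.034, 0, -0.0007]
    - [0.035, 0, -0.0007]
    - [0.036, 0, -0.0007]
    - [0.036, 0, -0.0007]
  twist:
    - [0, 0, 0]
    - [0, 0, 0]
    - [0, 0, 0]
    - [0, 0, 0]
    - [0, 0, 0]
    - [0, 0, 0]
    - [0, 0, 0]
    - [0, 0, 0]
    - [0, 0, 0]
    - [0, 0, 0]
    - [0, 0, 0]
    - [0, 0, 0]
    - [0, 0, 0]
    - [0, 0, 0]
  claw: [0.035, 0.035, 0.035, 0.035, 0.035, 0.035, 0.035, 0.035, 0.035, 0.035, 0.035, 0.035, 0.035, 0.035]

```text
time_s: 23.32
ee_pos: [0.5678, 0.0449, 0.0333]
tcp_rot: [2.561, 1.819, 0.003]
ft_force: [-0.7, -2.3, 4.9]
gripper_width: 0.0443
grasp_force: 42.1
```

```bash
cat > st.py <<'E'
from go import *
s=bs(); F=s["ft_force"]; print("F board",F@bx,F@by,F[2])
E
python3 st.py
```

```text
t 23.32 tcp board [24.9 -8.1 25.3] F [-0.7 -2.3  4.9] w 0.0443 g 42.1 q [-0.15  0.07 -0.3   1.2   0.    1.76]
F board -2.4317210270909433 -0.059649604663673604 4.895850838417093
```

Emit:
drive_tool:
  delta_pos:
    - [0.001, 0, 0]
    - [0.002, 0, 0]
    - [0.0025, 0, 0]
    - [0.003, 0, 0]
    - [0.0035, 0, 0]
    - [0.004, 0, 0]
  twist:
    - [0, 0, 0]
    - [0, 0, 0]
    - [0, 0, 0]
    - [0, 0, 0]
    - [0, 0, 0]
    - [0, 0, 0]
  claw: [0.035, 0.035, 0.035, 0.035, 0.035, 0.035]

```text
time_s: 23.82
ee_pos: [0.5691, 0.0484, 0.0333]
tcp_rot: [2.561, 1.818, 0.003]
ft_force: [-0.8, -3.5, 5.5]
gripper_width: 0.0447
grasp_force: 42.1
```

Emit:
drive_tool:
  delta_pos:
    - [0.0004, 0, 0]
    - [0.0008, 0, 0]
    - [0.0012, 0, 0]
  twist:
    - [0, 0, 0]
    - [0, 0, 0]
    - [0, 0, 0]
  claw: [0.035, 0.035, 0.035]

```text
time_s: 24.07
ee_pos: [0.5694, 0.0496, 0.0333]
tcp_rot: [2.561, 1.818, 0.003]
ft_force: [-1.3, -2.6, 6.1]
gripper_width: 0.0445
grasp_force: 42.1
```

```bash
python3 st.py
```

```text
t 24.07 tcp board [29.9 -8.1 25.3] F [-1.3 -2.6  6.1] w 0.0445 g 42.1 q [-0.14  0.08 -0.29  1.2   0.    1.76]
F board -2.921338664914589 0.3826476719961638 6.060789570973478
```

Emit:
drive_tool:
  delta_pos:
    - [0.0004, 0, 0]
    - [0.0008, 0, 0]
    - [0.0012, 0, 0]
  twist:
    - [0, 0, 0]
    - [0, 0, 0]
    - [0, 0, 0]
  claw: [0.035, 0.035, 0.035]

```text
time_s: 24.32
ee_pos: [0.5698, 0.0507, 0.0333]
tcp_rot: [2.561, 1.818, 0.003]
ft_force: [-1.2, -3.0, 5.2]
gripper_width: 0.0445
grasp_force: 42.1
```

```bash
python3 st.py
```

```text
t 24.32 tcp board [31.1 -8.1 25.3] F [-1.2 -3.   5.2] w 0.0445 g 42.1 q [-0.14  0.08 -0.29  1.2   0.    1.77]
F board -3.2362310561026595 0.15005455438705176 5.240149978006367
```

Emit:
drive_tool:
  delta_pos:
    - [0.0004, 0, 0]
    - [0.0007, 0, 0]
  twist:
    - [0, 0, 0]
    - [0, 0, 0]
  claw: [0.035, 0.035]

```text
time_s: 24.48
ee_pos: [0.5701, 0.0514, 0.0333]
tcp_rot: [2.561, 1.818, 0.003]
ft_force: [0.0, -3.4, 6.1]
gripper_width: 0.0443
grasp_force: 42.1
```

```bash
python3 st.py
```

```text
t 24.48 tcp board [31.8 -8.1 25.3] F [ 0.  -3.4  6.1] w 0.0443 g 42.1 q [-0.14  0.08 -0.29  1.2   0.    1.77]
F board -3.1708353948752404 -1.1180433434909929 6.085199797152617
```

Not biting yet; keep going in small steps.

Emit:
drive_tool:
  delta_pos:
    - [0.0004, 0, 0]
    - [0.0008, 0, 0]
  twist:
    - [0, 0, 0]
    - [0, 0, 0]
  claw: [0.035, 0.035]

```text
time_s: 24.65
ee_pos: [0.5703, 0.0521, 0.0333]
tcp_rot: [2.561, 1.818, 0.003]
ft_force: [-1.5, -2.5, 4.9]
gripper_width: 0.0442
grasp_force: 42.1
```

Emit:
drive_tool:
  delta_pos:
    - [0.0004, 0, 0]
    - [0.0006, 0, 0]
  twist:
    - [0, 0, 0]
    - [0, 0, 0]
  claw: [0.035, 0.035]

```text
time_s: 24.82
ee_pos: [0.5705, 0.0527, 0.0333]
tcp_rot: [2.561, 1.818, 0.002]
ft_force: [-1.8, -3.6, 5.7]
gripper_width: 0.0446
grasp_force: 42.1
```

```bash
python3 st.py
```

```text
t 24.82 tcp board [33.2 -8.1 25.3] F [-1.8 -3.6  5.7] w 0.0446 g 42.1 q [-0.14  0.08 -0.29  1.2   0.    1.77]
F board -3.9680020441391775 0.4853693514039819 5.688725421513354
```

Emit:
drive_tool:
  delta_pos:
    - [0.0004, 0, 0]
    - [0.0006, 0, 0]
  twist:
    - [0, 0, 0]
    - [0, 0, 0]
  claw: [0.035, 0.035]

```text
time_s: 24.98
ee_pos: [0.5706, 0.053, 0.0333]
tcp_rot: [2.561, 1.818, 0.001]
ft_force: [-1.4, -5.9, 5.6]
gripper_width: 0.0441
grasp_force: 42.2
```

Emit:
drive_tool:
  delta_pos:
    - [0.0004, 0, 0]
    - [0.0006, 0, 0]
  twist:
    - [0, 0, 0]
    - [0, 0, 0]
  claw: [0.035, 0.035]

```text
time_s: 25.15
ee_pos: [0.5707, 0.053, 0.0333]
tcp_rot: [2.56, 1.817, 0.0]
ft_force: [-3.5, -7.6, 6.5]
gripper_width: 0.0444
grasp_force: 42.2
```

```bash
python3 st.py
```

```text
t 25.15 tcp board [33.5 -8.1 25.3] F [-3.5 -7.6  6.5] w 0.0444 g 42.2 q [-0.13  0.08 -0.29  1.2  -0.    1.77]
F board -8.317524487325816 0.8168702595432246 6.526791871200377
```

Emit:
drive_tool:
  delta_pos:
    - [0, 0, 0]
    - [0, 0, 0]
    - [0, 0, 0]
  twist:
    - [0, 0, 0]
    - [0, 0, 0]
    - [0, 0, 0]
  claw: [0.035, 0.035, 0.035]

```text
time_s: 25.4
ee_pos: [0.5707, 0.053, 0.0333]
tcp_rot: [2.561, 1.817, 0.0]
ft_force: [-2.6, -7.5, 5.7]
gripper_width: 0.0446
grasp_force: 42.2
```

```bash
python3 st.py; python3 pinm.py
```

```text
t 25.4 tcp board [33.5 -8.1 25.3] F [-2.6 -7.5  5.7] w 0.0446 g 42.2 q [-0.13  0.08 -0.29  1.2  -0.    1.77]
F board -7.938023561553756 0.020415776491877487 5.677697122156444
t 25.4 tcp board [33.5 -8.1 25.3] F [-2.6 -7.5  5.7] w 0.0446 g 42.2 q [-0.13  0.08 -0.29  1.2  -0.    1.77]
side 1325 [ 0.1139 -0.0011  0.0609] y [-0.147  0.129]
top 133 [0.0556 0.0051 0.0976] y [-0.146  0.052]
```

Emit:
drive_tool:
  delta_pos:
    - [0.0003, 0, 0]
    - [0.0005, 0, 0]
    - [0.0005, 0, 0]
    - [0.0005, 0, 0]
  twist:
    - [0, 0, 0]
    - [0, 0, 0]
    - [0, 0, 0]
    - [0, 0, 0]
  claw: [0.035, 0.035, 0.035, 0.035]

```text
time_s: 25.83
ee_pos: [0.5707, 0.0531, 0.0333]
tcp_rot: [2.56, 1.817, -0.001]
ft_force: [-4.3, -10.3, 7.1]
gripper_width: 0.0445
grasp_force: 42.3
```

```bash
python3 st.py
```

```text
t 25.83 tcp board [33.6 -8.  25.3] F [ -4.3 -10.3   7.1] w 0.0445 g 42.3 q [-0.13  0.08 -0.29  1.2  -0.    1.77]
F board -11.116085025404429 0.7016720735881862 7.076751644882791
```

Emit:
drive_tool:
  delta_pos:
    - [0, 0, 0]
    - [0, 0, 0]
    - [0, 0, 0]
    - [0, 0, -0.0005]
    - [0, 0, -0.002]
    - [0, 0, -0.005]
    - [0, 0, -0.01]
    - [0, 0, -0.03]
    - [0, 0, -0.06]
    - [0, 0, -0.1]
    - [0, 0, -0.13]
    - [-0.05, 0, -0.13]
    - [-0.09, 0, -0.13]
    - [-0.09, 0, -0.13]
    - [-0.09, 0, -0.13]
  twist:
    - [0, 0, 0]
    - [0, 0, 0]
    - [0, 0, 0]
    - [0, 0, 0]
    - [0, 0, 0]
    - [0, 0, 0]
    - [0, 0, 0]
    - [0, 0, 0]
    - [0, 0, 0]
    - [0, 0, 0]
    - [0, 0, 0]
    - [0, 0, 0]
    - [0, 0, 0]
    - [0, 0, 0]
    - [0, 0, 0]
  claw: [0.06, 0.06, 0.06, 0.06, 0.06, 0.06, 0.06, 0.06, 0.06, 0.06, 0.06, 0.06, 0.06, 0.06, 0.06]

```text
time_s: 27.08
ee_pos: [0.5407, -0.033, 0.1637]
tcp_rot: [2.564, 1.814, 0.003]
ft_force: [0.3, 1.0, -0.4]
gripper_width: 0.0603
grasp_force: 0.0
```

```bash
python3 st.py; python3 pinm.py
python3 - <<'E'
from go import *
p,d=capture('side'); a=p[100:260,170:370]
c=cal("wrist"); p,d=capture('wrist'); Q=tob(cloud(c,d))
w=Q[(abs(Q[...,0]-.03)<.05)&(abs(Q[...,1])<.06)&(Q[...,2]>.0235)&(Q[...,2]<.075)&(d>0)]
print("wedge",cv2.minAreaRect((w[:,:2]*1000).astype(np.float32)),w.min(0),w.max(0))
cv2.imwrite('pics/s3.png',np.hstack([cv2.resize(a,(400,320)),cv2.resize(p,(400,320))]))
E
```

```text
t 27.08 tcp board [-57.6  -8.  155.7] F [ 0.3  1.  -0.4] w 0.0603 g 0.0 q [-0.3  -0.08 -0.21  1.44  0.    1.61]
F board 1.0360070330093674 0.05953143499852928 -0.4350815293629406
t 27.08 tcp board [-57.6  -8.  155.7] F [ 0.3  1.  -0.4] w 0.0603 g 0.0 q [-0.3  -0.08 -0.21  1.44  0.    1.61]
side 1369 [0.1143 0.0019 0.0609] y [-0.147  0.13 ]
wedge ((46.96940612792969, -7.448398590087891), (44.85057067871094, 66.33943939208984), 89.61768341064453) [ 0.01387566 -0.0300687   0.03408127] [0.07999052 0.01514206 0.05860708]Traceback (most recent call last):
  File "pinm.py", line 10, in <module>
    q=r.x; print(n,m.sum(),q.round(4),"y",np.percentile(S[:,1],[1,99]).round(3))
                                          ~~~~~~~~~~~~~^^^^^^^^^^^^^^^
    return _quantile_unchecked(
        a, q, axis, out, overwrite_input, method, keepdims, weights)
    return _ureduce(a,
                    func=_quantile_ureduce_func,
    ...<5 lines>...
                    overwrite_input=overwrite_input,
                    method=method)
    r = func(a, **kwargs)
    result = _quantile(arr,
                       quantiles=q,
    ...<2 lines>...
                       out=out,
                       weights=wgt)
    slices_having_nans = np.isnan(arr[-1, ...])
                                  ~~~^^^^^^^^^
IndexError: index -1 is out of bounds for axis 0 with size 0
```

View pics/s3.png

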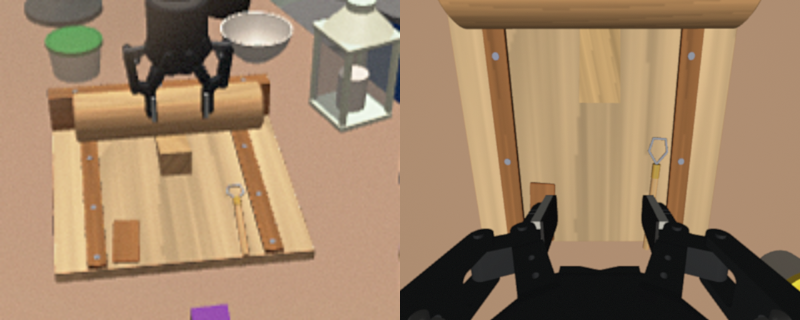

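In the side view the wedge sits square at (175,155), its thin edge under the pin. The pin lies against the stop, the fingers are clear and the rib and loop tool have not moved.

```bash
python3 -c "
from rig import arm
print(arm.close_job())"
```

```text
the job is handed in; nothing more can be done
None
```

The job is handed in at about 27 s of the 72 s (the hand-in returned no verdict): the pin was rolled square against the stop, the wedge pushed in under it until it bit and then let go, and the rib, loop tool and everything else left in place.

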